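Nest the tubs, snap the lid on and shelve the set

TASK

Put the food tubs away as one nested set: stand the small tub upright inside the big one, then put the big lid on and press it down until the clips at both ends have snapped home and it lies flush on the rim all round. Then carry the closed set to the bamboo shelf and stand it there upright, set down rather than dropped. Leave the jar, mug, mill, round pot and small lid where they are.

Things in the scene. Friction and masses are not known exactly. Their poses are not given: they have to be found in the camera images.
- big_tub: The big open food tub, off-white plastic, rounded oblong, 166 mm (its x) by 130 mm (its y) over the rim, 64 mm high, 160 g, standing open side up. Origin: centre of its underside, z up. Walls 3 mm; rim: a round bead 6 mm thick, top at z = 64 mm. Flat inner floor at z = 4 mm, 144 x 108 mm; the inside widens to 153 x 117 mm at the rim.
- small_tub: The small open food tub of the same plastic, 100 mm (its x) by 58 mm (its y), 46 mm high, 70 g, upright flat long walls 2.5 mm thick. Origin: centre of its underside, z up. It fits in the big tub under the lid; set lengthwise in the middle, it leaves 25 mm beside each long wall for a finger.
- big_lid: Lid of the big tub, grey plastic, 180 mm (its x, over the clips) by 142 mm (its y), 90 g, lying right side up. Origin: centre of the skirt's lower edge, z up. Skirt 14 mm deep, flared: it finds the rim from 3 mm off. Plate from z = 14 to 17 mm. Fully home the plate lies on the rim: lid origin 50 mm above the tub's origin, centres within 2 mm, long sides along the tub's, either way round.
- lid_grip (a point): Top centre of the moulded grip that stands in the middle of the big lid (lid frame 0, 0, 35 mm): 56 mm long (lid x), 16 mm thick (lid y), 18 mm high (z = 17 to 35 mm). With both clips snapped, the whole set can be lifted by it.
- lid_end_a (a point): Point on top of the lid's plate over the spring clip at its +x end (lid frame 80, 0, 17 mm): where to press. The 44 mm wide clip hangs in the skirt. A lid just laid on stays up on its clips, an end 5 to 12 mm too high; about 3 to 15 N straight down here snaps this clip under the rim. Fully home this point is 67 mm above the tub's origin along the tub's z.
- lid_end_b (a point): The same over the clip at the lid's -x end (lid frame -80, 0, 17 mm).
- shelf: Low bamboo worktop shelf on four legs, fixed, 280 x 280 mm, flat deck with its top at z = 90 mm, 14 mm thick. Origin: on the worktop under the deck's centre, z up. The jar stands on its corner at +x, +y; the rest of the deck is empty.
- jar: Bystander: storage jar with a steel lid, 68 mm across, 110 mm high, on the shelf. Origin: centre of its underside.
- small_lid: Bystander: the lid of the small tub, grey, flat, 104 x 64 x 8 mm, no grip. Not wanted here. Origin: centre of its underside.
- round_pot: Bystander: closed round pot, 87 mm across, 61 mm high. Origin: centre of its underside.
- mug: Bystander: white mug, 78 mm across, 92 mm high. Origin: centre of its underside.
- mill: Bystander: wooden pepper mill, 56 mm across, 174 mm high. Origin: centre of its underside.
Things that resemble listed ones, but are neither listed nor needed, are in the scene too. What is shaped like the small_tub but blue or turquoise is not meant.

How it is judged (in metres and radians):
On the way, in this order (a step that is already met when the one before it is completed fails the run):
1. the small tub stands upright on the floor of the big tub (x of small_tub in the frame of big_tub between -0.05 and 0.05 m and y of small_tub in the frame of big_tub between -0.035 and 0.035 m and z of small_tub in the frame of big_tub between 0 and 0.009 m and angle between the z axis of small_tub and the z axis of big_tub, either way round below 0.12 rad and angle between small_tub's own z axis and vertical below 0.5 rad), for 0.2 s.
2. the lid is snapped home at both ends, with the small tub inside (all of step 1 and z of lid_end_a in the frame of big_tub between 0.06 and 0.069 m and y of lid_end_a in the frame of big_tub between -0.008 and 0.008 m and z of lid_end_b in the frame of big_tub between 0.06 and 0.069 m and y of lid_end_b in the frame of big_tub between -0.008 and 0.008 m and x of big_lid in the frame of big_tub between -0.008 and 0.008 m), for 0.3 s.
At the end, for the whole second after the job is handed in: The big tub stands upright (within 3 degrees) and at rest on the shelf's deck, its centre within 90 mm (shelf x) and 100 mm (shelf y) of the deck's centre; the big lid is snapped home (both ends of it no more than 2 mm above fully home); the small tub stands upright on the floor inside (all of step 2 and x of big_tub in the frame of shelf between -0.09 and 0.09 m and y of big_tub in the frame of shelf between -0.1 and 0.1 m and z of big_tub in the frame of shelf between 0.085 and 0.095 m and angle between big_tub's own z axis and vertical below 0.06 rad and linear speed of each of big_tub, big_lid below 0.02 m/s); the robot touches nothing.
It fails at once if the jar, mug, mill, round pot or small lid was pushed more than 40 mm from its place (distance of any of small_lid, round_pot, mug, mill, jar from where it was at the start of the episode above 0.04 m).
It fails at once if the big tub fell (faster than 0.65 m/s, out of the gripper: a drop of more than about 20 mm) (linear speed of big_tub above 0.65 m/s and contact force between the fingers and anything else below 0.1 N).
It also fails if it takes over 72 s, if anything falls off the work surface, if the arm or the gripper's body presses on something with over 40 N, if the wrist force passes 120 N, or if a joint passes its speed limit or range.

ROBOT

A 6-joint arm with a two-finger parallel gripper is mounted at the origin on the work surface. World frame = base frame: x ahead of the robot, y to its left, z up, the work surface at z = 0. Lengths are in m, angles in degrees, forces in N, time in s.
With the tool pointing down it reaches from about 0.325 to 0.925 m from the base axis. Payload 3.1 kg.
Tool frame: the origin (TCP) lies midway between the tips of the shut fingers; the grasp point (between the pads) lies 19 mm behind it; z points along the fingers, y is the line along which they close (so a half turn about z gives the same grasp; the last joint's range is limited). The gripper opens to 85 mm and grips with 20 to 120 N. Pads are 22 mm wide; open, the fingers measure 114 mm over their backs; the gripper's body (76 mm by 85 mm) begins 54 mm behind the grasp point. The pads swing forward as they close: fully open they stand 13 mm farther back than shut.
Start: joints at [-78.965, 12.427, 92.441, -0, 75.132, -6.429], TCP at [0.188, -0.596, 0.231] pointing down, gripper open.
Joint ranges: [-157.48, 157.48], [-44.54, 120.13], [17.64, 146.25], [-64.5, 244.5], [7.68, 150.69], [-147.95, 147.95]. Speed limits (degrees/s): [159.86, 159.86, 180, 180, 180, 180].

INTERFACE

Orientations are given as [roll, pitch, yaw] about the fixed x, y, z axes, in that order (R = Rz(yaw) Ry(pitch) Rx(roll)).
In Python, from workcell import telemetry, viewer, close_job gives the robot as it stands.
- The arm moves only by the shell command python3 -m creep 'ROWS' [FORCE]. ROWS is JSON, a list of rows, each a list of 3 entries, a list of its own where there are three numbers: the opening, from -1 (shut) to 1 (fully open), then the shift along the tool's x, y, z normalised to -1 to 1, where 1 is 0.05 m, then the turn, a rotation vector about the tool's x, y, z normalised to -1 to 1, where 1 is 0.1 rad. In form: [[grip, [dx, dy, dz], [ax, ay, az]], ...]. A call has 1 to 5 rows; each row shifts and turns the commanded pose from where the row before left it, along the tool's axes as they then stand; what a row does not reach is not made up. A row lasts 1/10 s, in which the tool goes at most 50 mm and 8.59 degrees, less where a joint would pass 70% of its speed; a pose out of reach is approached as far as the arm can. A call with a number of a shift or a turn outside -1 to 1 is refused whole. A call with a gripper value outside its range is refused whole. The fingers move at their own pace and stop on an object; FORCE is the grip in N (left out, the last holds). Time passes only in rows, so rows that do not move let the fingers close. It gives the time, the measured TCP pose, the force, the opening and the grip force at its end, in the units of the state.
- telemetry.sense(): the state, without advancing time (a new reading comes with each control period).
- viewer.snapshot(name): name is "scene" or "side" or "wrist"; returns the picture (480x640x3 uint8, red, green, blue); there is no depth.
- viewer.camera_model(name): a dict with "fovy" (degrees; the focal length in pixels is half the picture's height over the tangent of half this angle, whatever the lens; pixels are square), "cx", "cy" (the principal point, pixels), "extrinsics" (4x4, takes a point from camera to world coordinates); the wrist camera has in their place "tool_from_camera" (4x4, takes a point from camera to tool coordinates, whose origin is the TCP and whose axes are the flange's). Camera axes: x right, y up, looking along -z (the intrinsics and any distortion apply to the point x, -y, -z); pixel columns grow to the right and rows downward; lengths in m; the calibration is good to about 2 mm. A picture is of the moment at which its call begins: read the wrist's pose just before it. camera_model takes no time and is no camera call.
- close_job(): hands the job in; it is judged then, once.
The state is a dict: "t": time; "joint_positions": joint angles; "qvel": joint speeds; "effort": joint torques, N m; "ee_pos": TCP position; "eef_rot": TCP orientation; "force": force on the tool from outside, world axes, zero at the start; "wrist_torque": the same for the moment, N m; "width": opening from 0.0 (shut) to 1.0 (fully open); "grasp_force": force on a finger pad.
Only numpy, scipy, OpenCV 4.12 (cv2) and the standard library are available. Lean on these libraries where they do the work, as an engineer would, in place of code of your own. Each camera call takes 0.05 s, during which the arm holds its last target. There are 200 camera calls.

## Working session

There is one attempt and no reset: what is moved stays moved. The work goes in short steps, Python scripts to look and compute and a shell command to move; the robot and the scene stay as the last step left them, time stands still between calls to the robot, and variables do not carry over. Pictures are saved under pics/ and viewed, at most 10 in all, crops included, and the job is handed in when it is done.

```bash
mkdir -p pics; ls
python3 - <<'E'
from workcell import telemetry, viewer
import cv2,numpy as np
s=telemetry.sense();print(s)
for n in("scene","side","wrist"):
    print(n,viewer.camera_model(n))
    im=viewer.snapshot(n);cv2.imwrite(f"pics/{n}0.png",im[:,:,::-1])
E
```

```text
pics
{'t': 0.0, 'joint_positions': array([-7.89650198e+01,  1.24764842e+01,  9.25304901e+01,  1.23645828e-04,
        7.51313121e+01, -6.42777347e+00]), 'qvel': array([ 0.05290234, -0.00185486,  0.03905532, -0.05081171, -0.01092482,
       -0.01249446]), 'effort': array([ 1.29602897e-03, -3.96836543e+01, -3.03853548e+01, -1.49355324e-04,
        9.68030101e-03, -1.49321767e-05]), 'ee_pos': array([ 0.18742452, -0.59536877,  0.2299529 ]), 'eef_rot': array([-1.79862596e+02, -1.55999164e-02,  1.74627031e+01]), 'force': array([-0.36363596, -0.17576758, -0.11942472]), 'wrist_torque': array([-0.06278801,  0.01094432,  0.03678426]), 'grasp_force': 0.0, 'width': 1.0001543475238832}
scene {'fovy': 51.18678069184336, 'cx': 324.76160744047024, 'cy': 232.85006307690952, 'extrinsics': array([[-0.84239875, -0.42772755,  0.32773996,  0.97578967],
       [ 0.53863331, -0.68582869,  0.48940082,  0.73611693],
       [ 0.01544326,  0.58880231,  0.80812954,  1.28478696],
       [ 0.        ,  0.        ,  0.        ,  1.        ]])}
side {'fovy': 45.024525424603326, 'cx': 309.0124159200186, 'cy': 242.0923481361177, 'extrinsics': array([[-0.77323045,  0.43195309, -0.46425338, -0.29625843],
       [-0.63377899, -0.55060763,  0.54328209,  0.96752533],
       [-0.02094907,  0.71431629,  0.69950938,  1.28910036],
       [ 0.        ,  0.        ,  0.        ,  1.        ]])}
wrist {'fovy': 67.5624680194956, 'cx': 311.75934587468635, 'cy': 234.64251309678616, 'tool_from_camera': array([[-2.03032128e-04,  9.60427627e-01,  2.78529590e-01,
         7.08247829e-02],
       [ 9.99999879e-01,  7.01243589e-05,  4.87139379e-04,
        -7.63639186e-04],
       [ 4.48330408e-04,  2.78529655e-01, -9.60427525e-01,
        -1.41976601e-01],
       [ 0.00000000e+00,  0.00000000e+00,  0.00000000e+00,
         1.00000000e+00]])}
```

View pics/scene0.png

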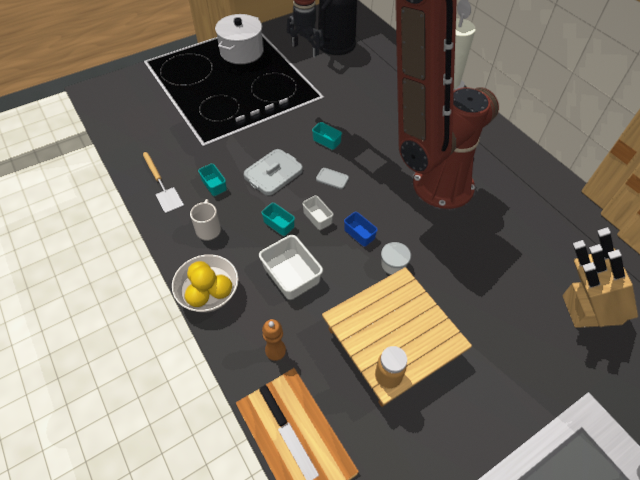

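View pics/side0.png

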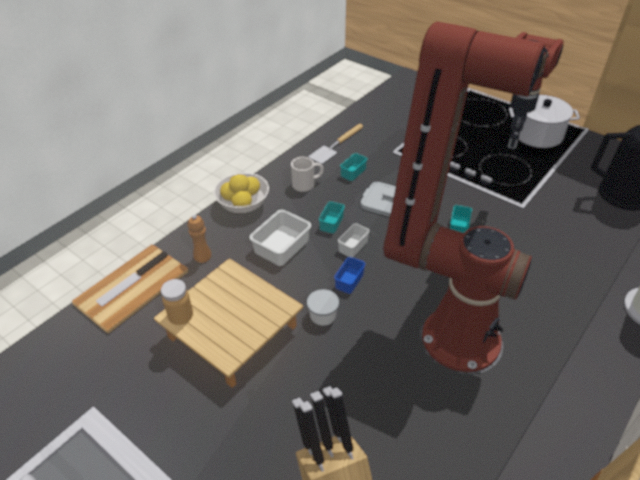

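Candidates for the small tub, as scene pixels: off-white (318,212), turquoise (278,218), (212,178) and (327,135), blue (361,228). The off-white one matches the description. The big tub is at (290,266), the big lid with its grip at (273,172), the flat small lid at (332,178), and the shelf at (397,332). I'll check with one close crop.

Run:
```python
import cv2
im=cv2.imread("pics/scene0.png")[140:305,235:385]
cv2.imwrite("pics/crop0.png",cv2.resize(im,None,fx=3.6,fy=3.6,interpolation=cv2.INTER_CUBIC))
```

```text
(no output)
```

View pics/crop0.png

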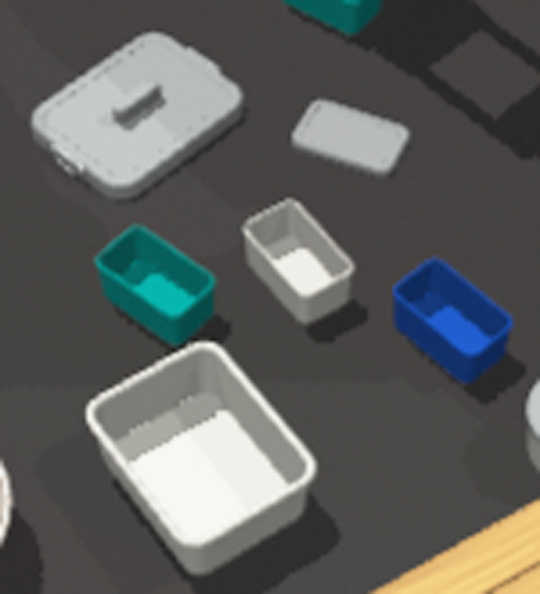

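The crop confirms it. The off-white tub is centred at crop (298,255), the big tub at (200,450), the lid with its grip at (137,105), and the small lid at (350,137). Next I'll back-project these.

```bash
cat > h.py <<'E'
from workcell import telemetry, viewer
import numpy as np, cv2
from scipy.spatial.transform import Rotation as Ro
def cam(name,s=None):
    m=viewer.camera_model(name); f=240/np.tan(np.radians(m["fovy"]/2))
    if name=="wrist":
        T=np.eye(4);T[:3,:3]=Ro.from_euler("xyz",s["eef_rot"],degrees=True).as_matrix();T[:3,3]=s["ee_pos"]
        E=T@m["tool_from_camera"]
    else: E=m["extrinsics"]
    return f,m["cx"],m["cy"],np.array(E)
def back(c,uv,z):
    f,cx,cy,E=c; uv=np.atleast_2d(uv).astype(float)
    d=np.c_[(uv[:,0]-cx)/f,-(uv[:,1]-cy)/f,-np.ones(len(uv))]@E[:3,:3].T
    return E[:3,3]+d*((z-E[2,3])/d[:,2])[:,None]
def proj(c,P):
    f,cx,cy,E=c; q=(np.atleast_2d(P)-E[:3,3])@E[:3,:3]
    return np.c_[cx+f*q[:,0]/-q[:,2],cy-f*q[:,1]/-q[:,2]]
def rect(P):
    "centre, size, yaw of long side from min-area rect of xy points"
    (c,(w,h),a)=cv2.minAreaRect((P[:,:2]*1000).astype(np.float32))
    if w<h: w,h,a=h,w,a+90
    return np.round([c[0]/1000,c[1]/1000,w,h,(a+90)%180-90],4)
def delta(s,target,yaw=None):
    "tool-frame shift rows units (total) to world target"
    R=Ro.from_euler("xyz",s["eef_rot"],degrees=True)
    d=R.inv().apply(np.array(target)-s["ee_pos"])
    out=d/0.05
    rv=None
    if yaw is not None:
        # goal: straight down, tool x at yaw
        G=Ro.from_euler("xyz",[180,0,yaw],degrees=True); rv=np.round((R.inv()*G).as_rotvec()/0.1,2)
    return np.round(out,2),rv
E
python3 - <<'E'
from h import *
c=cam("scene")
def q(n,p,z,crop=True):
    p=np.array(p,float)
    if crop:p=np.array([235,140])+(p+.5)/3.6-.5
    P=back(c,p,z);print(n,rect(P),P[:,:2].mean(0).round(4))
q("small",[(245,228),(292,200),(353,262),(306,298)],.046)
q("big",[(88,412),(208,343),(314,465),(192,550)],.064)
q("lid",[(33,115),(150,33),(243,97),(122,190)],.015)
q("grip",[(113,115),(160,83),(163,97),(117,125)],.035)
q("shelf",[(323,318),(405,268),(470,345),(387,403)],.09,False)
q("slid",[(292,135),(318,100),(409,135),(388,172)],.008)
for n,p,z in[("jar",(393,358),.2),("mill",(273,325),.174),("mug",(204,212),.092),("pot",(396,250),.061),("turq",(278,212),.046),("blue",(361,222),.046)]:print(n,back(c,p,z).round(3))
print(telemetry.sense()['t'])
E
```

```text
small [  0.4411  -0.1064  95.6376  56.9008 -85.0075] [ 0.4403 -0.1079]
big [ 6.219000e-01  3.340000e-02  1.550831e+02  1.215747e+02 -8.605950e+01] [0.6214 0.0316]
lid [  0.4689  -0.3555 161.1761 129.6107  15.0866] [ 0.4671 -0.3553]
grip [ 0.4715 -0.3399 64.9943 15.5504 12.536 ] [ 0.4728 -0.3405]
shelf [  0.501    0.3747 278.7903 271.0626   1.6163] [0.503 0.374]
slid [  0.3085  -0.2224 101.3431  52.1434 -59.2556] [ 0.3088 -0.2225]
jar [[0.594 0.458 0.2  ]]
mill [[0.78  0.229 0.174]]
mug [[ 0.76  -0.245  0.092]]
pot [[0.335 0.159 0.061]]
turq [[ 0.555 -0.16   0.046]]
blue [[0.355 0.01  0.046]]
0.15
```

Run:
```python
from h import *
s=telemetry.sense()
print(delta(s,[.44,-.107,.22],95))
```

```text
(array([ 7.75, -7.8 ,  0.22]), array([-1.000e-02, -1.000e-02, -1.353e+01]))
```

```bash
for i in 1; do
python3 -m creep '[[1,[0.65,-0.65,0],[0,0,0]],[1,[0.65,-0.65,0],[0,0,0]],[1,[0.65,-0.65,0],[0,0,0]],[1,[0.65,-0.65,0],[0,0,0]],[1,[0.65,-0.65,0],[0,0,0]]]' 20
python3 -m creep '[[1,[0.65,-0.65,0],[0,0,0]],[1,[0.65,-0.65,0],[0,0,0]],[1,[0.65,-0.65,0],[0,0,0]],[1,[0.65,-0.65,0],[0,0,0]],[1,[0.65,-0.65,0],[0,0,0]]]'
python3 -m creep '[[1,[0.65,-0.65,0],[0,0,-1]],[1,[0.6,-0.65,0.2],[0,0,-1]],[1,[0,0,0],[0,0,-1]],[1,[0,0,0],[0,0,-1]],[1,[0,0,0],[0,0,-1]]]'
python3 -m creep '[[1,[0,0,0],[0,0,-1]],[1,[0,0,0],[0,0,-1]],[1,[0,0,0],[0,0,-1]],[1,[0,0,0],[0,0,-1]],[1,[0,0,0],[0,0,-1]]]'
python3 -m creep '[[1,[0,0,0],[0,0,-1]],[1,[0,0,0],[0,0,-1]],[1,[0,0,0],[0,0,-1]],[1,[0,0,0],[0,0,-0.5]],[1,[0,0,0],[0,0,0]]]'
done
python3 - <<'E'
from h import *
s=telemetry.sense()
im=viewer.snapshot("wrist");cv2.imwrite("pics/w1.png",im[:,:,::-1])
np.save("w1.npy",np.r_[s["ee_pos"],s["eef_rot"]])
print(s['t'],s['ee_pos'],s['eef_rot'])
E
```

```text
t: 0.65
ee_pos: [0.2942, -0.3905, 0.2309]
eef_rot: [-180.0, -0.0, 17.4]
force: [1.3, -0.8, -0.0]
width: 0.997
grasp_force: 0.0
t: 1.15
ee_pos: [0.4004, -0.1868, 0.2312]
eef_rot: [180.0, -0.0, 17.4]
force: [0.6, -0.4, -1.0]
width: 0.999
grasp_force: 0.0
t: 1.65
ee_pos: [0.4359, -0.1053, 0.2208]
eef_rot: [-180.0, 0.0, 46.5]
force: [-0.3, 0.6, -0.0]
width: 1.003
grasp_force: 0.0
t: 2.15
ee_pos: [0.4358, -0.1061, 0.2209]
eef_rot: [-180.0, -0.0, 75.0]
force: [-0.0, -0.3, -0.2]
width: 1.0
grasp_force: 0.0
t: 2.65
ee_pos: [0.4358, -0.1061, 0.221]
eef_rot: [-180.0, -0.0, 94.8]
force: [0.0, 1.0, -0.2]
width: 1.0
grasp_force: 0.0
2.65 [ 0.43581849 -0.10608895  0.22099933] [-1.79970374e+02 -1.38403053e-02  9.48062450e+01]
```

View pics/w1.png

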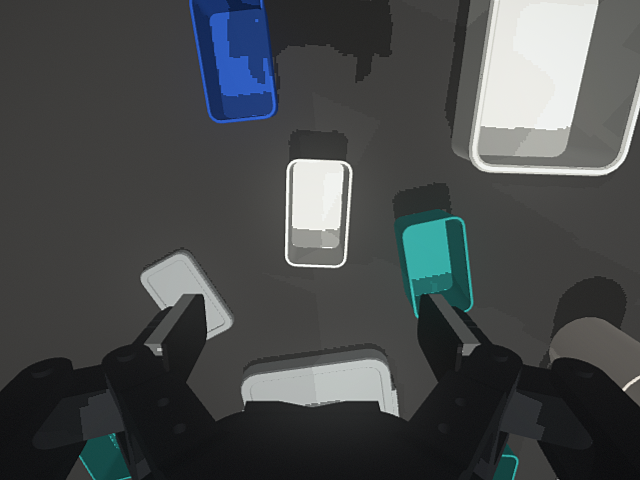

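The off-white small tub's rim spans (286,160) to (352,268) and is nearly aligned with the tool. The turquoise neighbour starts at about u=394, and the big tub's near rim edge is at v≈170.

Run:
```python
from h import *
v=np.load("w1.npy");s={"ee_pos":v[:3],"eef_rot":v[3:]};c=cam("wrist",s)
P=back(c,[(288,160),(352,161),(347,268),(286,265)],.046);print(rect(P),P.mean(0).round(4))
im=cv2.imread("pics/w1.png")[120:300,270:370]
m=((im.min(2)>150)).astype(np.uint8)
n,l,st,_=cv2.connectedComponentsWithStats(m);k=1+st[1:,4].argmax()
ys,xs=np.where(l==k);r=rect(back(c,np.c_[xs+270,ys+120],.046));print(r)
t=back(c,[(395,222),(410,312),(465,217),(472,310)],.046);print(t.round(3))
print(back(c,[(470,160),(617,175)],.064).round(4))
now=telemetry.sense();print(delta(now,[r[0],r[1],.012],r[4]%180))
```

```text
[  0.4411  -0.1086  99.4036  57.6441 -86.1428] [ 0.4416 -0.108   0.046 ]
[  0.4406  -0.1077  99.6112  57.9834 -87.3985]
[[ 0.512 -0.108  0.046]
 [ 0.54  -0.197  0.046]
 [ 0.574 -0.098  0.046]
 [ 0.6   -0.19   0.046]]
[[ 0.5606 -0.0469  0.064 ]
 [ 0.6843 -0.0487  0.064 ]]
(array([-0.04,  0.09,  4.18]), array([-0.  , -0.  ,  0.38]))
```

```bash
python3 -m creep '[[1,[-0.04,0.09,0.8],[0,0,0.38]],[1,[0,0,0.9],[0,0,0]],[1,[0,0,0.9],[0,0,0]],[1,[0,0,0.8],[0,0,0]],[1,[0,0,0.5],[0,0,0]]]' 25
python3 -m creep '[[1,[0,0,0.28],[0,0,0]],[1,[0,0,0],[0,0,0]],[-0.4,[0,0,0],[0,0,0]],[-0.4,[0,0,0],[0,0,0]],[-0.4,[0,0,0],[0,0,0]]]' 25
python3 -m creep '[[-0.4,[0,0,0],[0,0,0]],[-0.4,[0,0,0],[0,0,0]],[-0.4,[0,0,0],[0,0,0]],[-0.4,[0,0,0],[0,0,0]]]' 25
```

```text
t: 3.2
ee_pos: [0.4383, -0.1068, 0.0231]
eef_rot: [-179.7, -0.1, 92.6]
force: [-0.3, 0.6, 0.0]
width: 0.996
grasp_force: 0.0
t: 3.7
ee_pos: [0.4421, -0.1084, 0.0137]
eef_rot: [179.8, 0.1, 92.6]
force: [-0.8, 1.2, -0.6]
width: 0.675
grasp_force: 28.3
t: 4.1
ee_pos: [0.4421, -0.1084, 0.0137]
eef_rot: [179.9, 0.1, 92.6]
force: [-0.6, 0.9, 5.9]
width: 0.673
grasp_force: 29.2
```

```bash
python3 -m creep '[[-0.4,[0,0,-0.5],[0,0,0]],[-0.4,[0,0,-0.8],[0,0,0]],[-0.4,[0,0,-0.9],[0,0,0]],[-0.4,[0,0,-0.9],[0,0,0]],[-0.4,[0,0,-0.9],[0,0,0]]]'
python3 -m creep '[[-0.4,[0.2,0.8,0],[0,0,0]],[-0.4,[0.2,0.8,0],[0,0,0]],[-0.4,[0.2,0.8,0],[0,0,0]],[-0.4,[0,0.8,0],[0,0,0]],[-0.4,[0,0.3,0],[0,0,0]]]'
python3 - <<'E'
from h import *
s=telemetry.sense()
im=viewer.snapshot("wrist");cv2.imwrite("pics/w2.png",im[:,:,::-1])
np.save("w2.npy",np.r_[s["ee_pos"],s["eef_rot"]])
print(s['t'],s['ee_pos'],s['eef_rot'],s['width'])
E
```

```text
t: 4.6
ee_pos: [0.4399, -0.1074, 0.2136]
eef_rot: [-180.0, -0.0, 92.6]
force: [1.2, 0.2, -1.1]
width: 0.671
grasp_force: 28.4
t: 5.1
ee_pos: [0.6168, -0.0691, 0.2118]
eef_rot: [179.9, -0.0, 92.7]
force: [-0.3, 0.5, -0.9]
width: 0.673
grasp_force: 28.4
5.1 [ 0.61681572 -0.06906446  0.21176412] [ 1.79933000e+02 -4.02670518e-03  9.27089902e+01] 0.6729658526682132
```

View pics/w2.png

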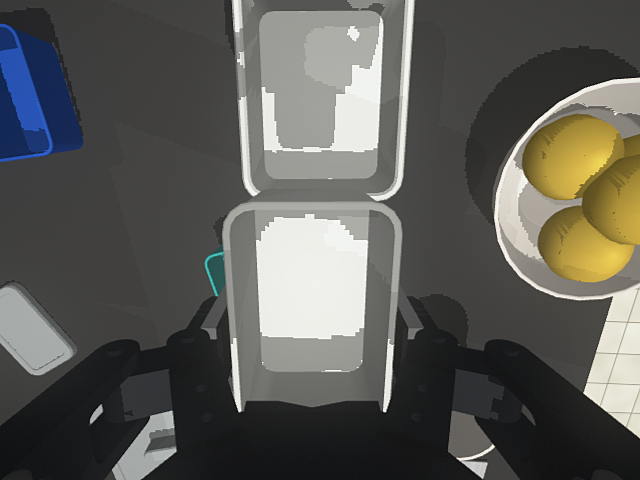

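The held small tub's rim is at (228..402, 203..405). The big tub's outer edges run from (237,20) to (246,170) on the left and from (413,20) to (403,170) on the right. Its near edge is at v≈200, and its floor spans (260,11) to (381,178).

Run:
```python
from h import *
v=np.load("w2.npy");s={"ee_pos":v[:3],"eef_rot":v[3:]};c=cam("wrist",s)
L=back(c,[(246,170),(236,20)],.061);R=back(c,[(403,170),(413,20)],.061);print(L.round(4),R.round(4))
print("near",back(c,[(270,199),(375,199)],.061).round(4))
F=back(c,[(260,11),(382,11),(379,178),(262,178)],.004);print("floor",rect(F),F.mean(0))
# scene cam check: fit rim outline (rounded rect) to mask of bright pixels
H=back(c,[(232,215),(398,215),(387,405),(238,405)],.2118-.0137+.046)
print("held",rect(H),H.mean(0))
```

```text
[[ 0.5619 -0.0305  0.061 ]
 [ 0.5551  0.0767  0.061 ]] [[ 0.6885 -0.0246  0.061 ]
 [ 0.6831  0.0828  0.061 ]]
near [[ 0.5816 -0.0533  0.061 ]
 [ 0.6682 -0.0493  0.061 ]]
floor [ 6.208000e-01  3.020000e-02  1.429690e+02  1.135631e+02 -8.731220e+01] [0.62047853 0.0301478  0.004     ]
held [ 6.16400e-01 -5.88000e-02  7.18636e+01  5.49723e+01 -8.73689e+01] [ 0.61677464 -0.05879531  0.2441    ]
```

Run:
```python
from h import *
print(delta(telemetry.sense(),[.6215,.031,.0195],93))
```

```text
(array([2.  , 0.16, 3.84]), array([ 0.02, -0.  , -0.05]))
```

```bash
python3 -m creep '[[-0.4,[0.7,0.08,0],[0,0,-0.05]],[-0.4,[0.7,0.08,0],[0,0,0]],[-0.4,[0.6,0,0.2],[0,0,0]],[-0.4,[0,0,0.5],[0,0,0]],[-0.4,[0,0,0.5],[0,0,0]]]'
python3 -m creep '[[-0.4,[0,0,0.5],[0,0,0]],[-0.4,[0,0,0.5],[0,0,0]],[-0.4,[0,0,0.5],[0,0,0]],[-0.4,[0,0,0.3],[0,0,0]],[-0.4,[0,0,0.3],[0,0,0]]]'
python3 -m creep '[[-0.4,[0,0,0.2],[0,0,0]],[-0.4,[0,0,0.2],[0,0,0]],[-0.4,[0,0,0.1],[0,0,0]],[-0.4,[0,0,0.04],[0,0,0]],[-0.4,[0,0,0],[0,0,0]]]'
```

```text
t: 5.65
ee_pos: [0.6167, 0.0316, 0.1521]
eef_rot: [180.0, 0.0, 93.0]
force: [-0.8, -0.6, -1.7]
width: 0.676
grasp_force: 28.4
t: 6.15
ee_pos: [0.6164, 0.0304, 0.0462]
eef_rot: [-179.9, -0.0, 92.9]
force: [0.3, -0.4, -0.9]
width: 0.678
grasp_force: 28.4
t: 6.65
ee_pos: [0.6176, 0.0305, 0.0205]
eef_rot: [180.0, 0.0, 92.9]
force: [-0.4, 0.3, -0.0]
width: 0.677
grasp_force: 28.4
```

```bash
python3 -m creep '[[-0.4,[0,0.06,0.02],[0,0,0]],[-0.4,[0,0,0],[0,0,0]],[0.48,[0,0,0],[0,0,0]],[0.48,[0,0,0],[0,0,0]],[0.48,[0,0,0],[0,0,0]]]'
python3 -m creep '[[0.48,[0,0,-0.15],[0,0,0]],[0.48,[0,0,-0.4],[0,0,0]],[0.48,[0,0,-0.8],[0,0,0]],[0.48,[0,0,-0.9],[0,0,0]],[0.48,[0,0,-0.95],[0,0,0]]]'
python3 -m creep '[[1,[-0.5,0,-0.4],[0,0,0]],[1,[-0.5,0,-0.4],[0,0,0]],[1,[0,0,0],[0,0,0]]]'
python3 - <<'E'
from h import *
s=telemetry.sense()
im=viewer.snapshot("wrist");cv2.imwrite("pics/w3.png",im[:,:,::-1])
np.save("w3.npy",np.r_[s["ee_pos"],s["eef_rot"]])
print(s['t'],s['ee_pos'],s['eef_rot'],s['width'])
E
```

```text
t: 7.15
ee_pos: [0.6205, 0.0306, 0.0196]
eef_rot: [180.0, 0.0, 92.9]
force: [-0.8, -0.6, 0.0]
width: 0.738
grasp_force: 0.0
t: 7.65
ee_pos: [0.6195, 0.0307, 0.1807]
eef_rot: [-179.9, -0.0, 92.9]
force: [0.9, -0.7, -0.5]
width: 0.741
grasp_force: 0.0
t: 7.95
ee_pos: [0.6256, -0.0222, 0.2248]
eef_rot: [179.5, 0.2, 92.8]
force: [0.7, -0.1, 0.0]
width: 0.998
grasp_force: 0.0
7.95 [ 0.62560591 -0.02222961  0.22484465] [1.79483965e+02 1.78431616e-01 9.27725833e+01] 0.9982820693628629
```

View pics/w3.png

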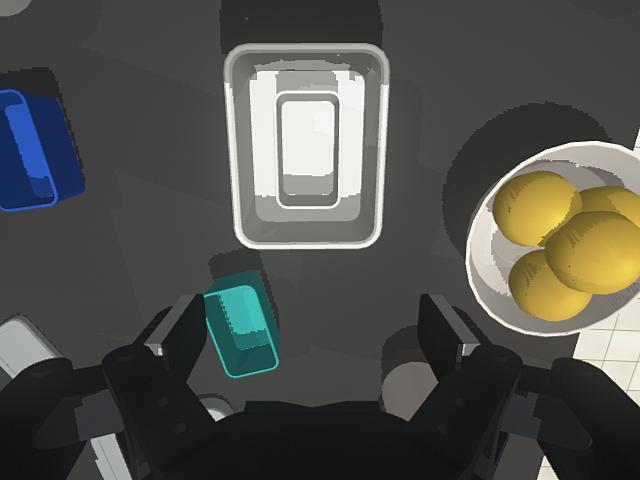

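The small tub stands inside the big one: its rim spans (277,92) to (340,208), within the big rim (224,43) to (389,248). Next I'll refine the big tub's pose and head for the lid.

Run:
```python
from h import *
v=np.load("w3.npy");s={"ee_pos":v[:3],"eef_rot":v[3:]};c=cam("wrist",s)
T=back(c,[(307,43)],.061);B=back(c,[(309,248)],.061);L=back(c,[(225,90),(235,210)],.061);R=back(c,[(389,90),(382,210)],.061)
print(T,B,(T+B)/2,L,R,(L+R).mean(0)/2,np.linalg.norm(T-B))
P=np.r_[T,B,L,R];print(rect(P))
print("small",rect(back(c,[(277,92),(340,92),(338,208),(278,208)],.05)))
print(delta(telemetry.sense(),[.47,-.35,.225],14))
```

```text
[[0.6167462 0.1131774 0.061    ]] [[ 0.62590936 -0.05232592  0.061     ]] [[0.62132778 0.03042574 0.061     ]] [[ 0.55336114  0.07640748  0.061     ]
 [ 0.5601129  -0.020496    0.061     ]] [[ 0.68337384  0.08279788  0.061     ]
 [ 0.68787397 -0.01458899  0.061     ]] [0.62118046 0.03103009 0.061     ] 0.16575678651177111
[ 6.218000e-01  3.050000e-02  1.657400e+02  1.301425e+02 -8.601430e+01]
small [ 6.21200e-01  3.06000e-02  9.75063e+01  5.39941e+01 -8.73498e+01]
(array([-6.43, -3.4 , -0.07]), array([ 0.05, -0.03, 13.75]))
```

```bash
python3 -m creep '[[1,[-0.8,-0.42,0],[0,0,0]],[1,[-0.8,-0.42,0],[0,0,0]],[1,[-0.8,-0.42,0],[0,0,0]],[1,[-0.8,-0.42,0],[0,0,0]],[1,[-0.8,-0.42,0],[0,0,0]]]'
python3 -m creep '[[1,[-0.8,-0.43,0],[0,0,0]],[1,[-0.8,-0.43,0],[0,0,0]],[1,[-0.8,-0.43,0],[0,0,1]],[1,[0,0,0],[0,0,1]],[1,[0,0,0],[0,0,1]]]'
python3 -m creep '[[1,[0,0,0],[0,0,1]],[1,[0,0,0],[0,0,1]],[1,[0,0,0],[0,0,1]],[1,[0,0,0],[0,0,1]],[1,[0,0,0],[0,0,1]]]'
python3 -m creep '[[1,[0,0,0],[0,0,1]],[1,[0,0,0],[0,0,1]],[1,[0,0,0],[0,0,1]],[1,[0,0,0],[0,0,1]],[1,[0,0,0],[0,0,1]]]'
python3 -m creep '[[1,[0,0,0],[0,0,0.75]],[1,[0,0,0],[0,0,0]]]'
python3 - <<'E'
from h import *
s=telemetry.sense()
im=viewer.snapshot("wrist");cv2.imwrite("pics/w4.png",im[:,:,::-1])
np.save("w4.npy",np.r_[s["ee_pos"],s["eef_rot"]])
print(s['t'],s['ee_pos'],s['eef_rot'],s['width'])
E
```

```text
t: 8.5
ee_pos: [0.5266, -0.2242, 0.2177]
eef_rot: [-179.9, -0.1, 93.0]
force: [0.8, 0.2, 0.1]
width: 1.002
grasp_force: 0.0
t: 9.0
ee_pos: [0.4686, -0.3476, 0.2176]
eef_rot: [-179.9, -0.1, 75.3]
force: [0.9, -0.1, -0.2]
width: 0.999
grasp_force: 0.0
t: 9.5
ee_pos: [0.4696, -0.3458, 0.2175]
eef_rot: [-179.8, -0.0, 46.9]
force: [-0.2, -0.1, -0.4]
width: 0.997
grasp_force: 0.0
t: 10.0
ee_pos: [0.4695, -0.3458, 0.2175]
eef_rot: [-179.8, 0.1, 18.2]
force: [0.2, 0.1, -0.7]
width: 0.999
grasp_force: 0.0
t: 10.2
ee_pos: [0.4696, -0.346, 0.2177]
eef_rot: [-179.8, 0.1, 14.2]
force: [-0.3, 0.4, -0.1]
width: 0.998
grasp_force: 0.0
10.2 [ 0.46955803 -0.34596187  0.2176832 ] [-1.79833039e+02  6.72718593e-02  1.41941180e+01] 0.9980605833472589
```

View pics/w4.png

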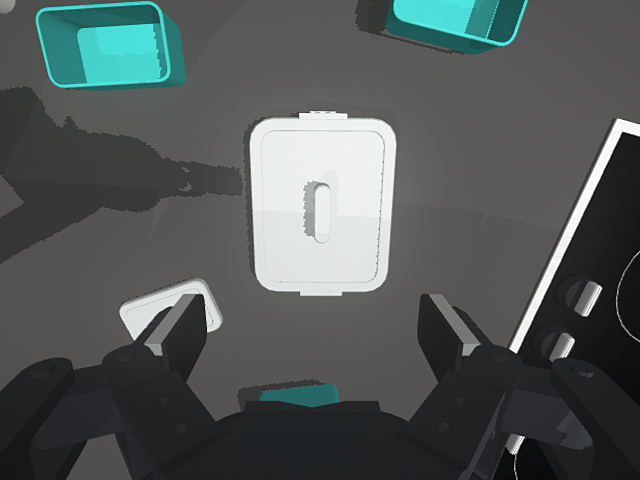

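The lid plate runs from (249,118) to (396,292), clips at both ends (v 112 and 296), and the grip from (322,183) to (322,242).

Run:
```python
from h import *
v=np.load("w4.npy");s={"ee_pos":v[:3],"eef_rot":v[3:]};c=cam("wrist",s)
im=cv2.imread("pics/w4.png")
m=cv2.inRange(im[:,:,:],(150,150,150),(255,255,255));m[:100]=0;m[300:]=0;m[:,:240]=0;m[:,410:]=0
n,l,st,_=cv2.connectedComponentsWithStats(m);k=1+st[1:,4].argmax();print(st[k])
ys,xs=np.where(l==k);print("lid",rect(back(c,np.c_[xs,ys],.012)))
P=back(c,[(250,140),(256,275)],.014);Q=back(c,[(396,140),(388,275)],.014);print(P,Q,(P+Q).mean(0)/2)
g=back(c,[(322,183),(322,242)],.035);print("grip",g,g.mean(0))
print("clips",back(c,[(323,112),(321,295)],.008).mean(0))
```

```text
[  250   111   147   185 24249]
lid [  0.4671  -0.3552 184.9226 138.2533  14.0109]
[[ 0.51530154 -0.27343901  0.014     ]
 [ 0.38383679 -0.30635432  0.014     ]] [[ 0.54863416 -0.40529179  0.014     ]
 [ 0.41756403 -0.43902904  0.014     ]] [ 0.46633413 -0.35602854  0.014     ]
grip [[ 0.49575428 -0.34738756  0.035     ]
 [ 0.44166161 -0.36151763  0.035     ]] [ 0.46870795 -0.3544526   0.035     ]
clips [ 0.46594132 -0.35577083  0.008     ]
```

Run:
```python
from h import *
print(delta(telemetry.sense(),[.4673,-.3548,.0205],14.3))
```

```text
(array([-0.08,  0.17,  3.95]), array([-0.02,  0.01, -0.01]))
```

```bash
python3 -m creep '[[0,[-0.08,0.2,0.6],[0,0,0]],[0,[0,0,0.9],[0,0,0]],[0,[0,0,0.9],[0,0,0]],[0,[0,0,0.8],[0,0,0]],[0,[0,0,0.4],[0,0,0]]]' 40
python3 -m creep '[[0,[0,0,0.2],[0,0,0]],[0,[0,0,0],[0,0,0]],[0,[0,0,0],[0,0,0]]]'
```

```text
t: 10.75
ee_pos: [0.4656, -0.355, 0.0342]
eef_rot: [-179.6, 0.2, 14.2]
force: [-0.1, 0.3, -0.8]
width: 0.5
grasp_force: 0.0
t: 11.05
ee_pos: [0.4693, -0.3588, 0.0304]
eef_rot: [179.9, -0.1, 14.2]
force: [0.3, 0.5, 0.9]
width: 0.501
grasp_force: 0.0
```

```bash
python3 -m creep '[[0,[-0.02,-0.07,0.12],[0,0,0]],[0,[0,0,0.05],[0,0,0]],[0,[0,0,0],[0,0,0]]]' 40
python3 -m creep '[[-1,[0,0,0],[0,0,0]],[-1,[0,0,0],[0,0,0]],[-1,[0,0,0],[0,0,0]],[-1,[0,0,0],[0,0,0]],[-1,[0,0,0],[0,0,0]]]' 40
```

```text
t: 11.35
ee_pos: [0.4666, -0.355, 0.0211]
eef_rot: [180.0, -0.0, 14.2]
force: [-0.3, -0.9, 0.2]
width: 0.501
grasp_force: 0.0
t: 11.85
ee_pos: [0.4669, -0.3554, 0.0213]
eef_rot: [180.0, -0.0, 14.1]
force: [-0.9, 0.2, 3.0]
width: 0.177
grasp_force: 41.4
```

```bash
python3 -m creep '[[-1,[0,0,-0.3],[0,0,0]],[-1,[0,0,-0.7],[0,0,0]],[-1,[0,0,-0.9],[0,0,0]],[-1,[0,0,-0.9],[0,0,0]],[-1,[0,0,-0.7],[0,0,0]]]'
python3 -m creep '[[-1,[0,0,0],[0,0,-1]],[-1,[0,0,0],[0,0,-1]],[-1,[0,0,0],[0,0,-1]],[-1,[0,0,0],[0,0,-1]],[-1,[0,0,0],[0,0,-1]]]'
python3 -m creep '[[-1,[0,0,0],[0,0,-1]],[-1,[0,0,0],[0,0,-1]],[-1,[0,0,0],[0,0,-1]],[-1,[0,0,0],[0,0,-1]],[-1,[0,0,0],[0,0,-1]]]'
python3 -m creep '[[-1,[0,0,0],[0,0,-1]],[-1,[0,0,0],[0,0,-1]],[-1,[0,0,0],[0,0,-1]],[-1,[0,0,0],[0,0,-0.8]],[-1,[0,0,0],[0,0,0]]]'
python3 - <<'E'
from h import *
print(delta(telemetry.sense(),[.6213,.0306,.09],93.3))
E
```

```text
t: 12.35
ee_pos: [0.4671, -0.3555, 0.1995]
eef_rot: [179.8, -0.1, 14.1]
force: [0.1, -1.0, -1.1]
width: 0.172
grasp_force: 40.9
t: 12.85
ee_pos: [0.4663, -0.3548, 0.1962]
eef_rot: [-180.0, 0.0, 43.0]
force: [-0.0, 0.5, -1.2]
width: 0.176
grasp_force: 40.9
t: 13.35
ee_pos: [0.4663, -0.3548, 0.1962]
eef_rot: [-180.0, -0.0, 71.7]
force: [0.7, 0.0, -0.6]
width: 0.174
grasp_force: 40.9
t: 13.85
ee_pos: [0.4663, -0.3549, 0.1961]
eef_rot: [-180.0, -0.0, 93.2]
force: [0.9, 0.1, -0.6]
width: 0.174
grasp_force: 40.9
(array([7.52, 3.53, 2.12]), array([-0.  , -0.  , -0.02]))
```

```bash
python3 -m creep '[[-1,[0.6,0.3,0],[0,0,0]],[-1,[0.8,0.38,0],[0,0,0]],[-1,[0.8,0.38,0],[0,0,0]],[-1,[0.8,0.38,0],[0,0,0]],[-1,[0.8,0.38,0],[0,0,0]]]'
python3 -m creep '[[-1,[0.8,0.38,0],[0,0,0]],[-1,[0.8,0.38,0],[0,0,0]],[-1,[0.8,0.38,0],[0,0,0]],[-1,[0.8,0.38,0],[0,0,0]],[-1,[0.5,0.2,0],[0,0,0]]]'
python3 -m creep '[[-1,[0,0,0.6],[0,0,0]],[-1,[0,0,0.6],[0,0,0]],[-1,[0,0,0.5],[0,0,0]],[-1,[0,0,0],[0,0,0]],[-1,[0,0,0],[0,0,0]]]'
python3 - <<'E'
from h import *
print(delta(telemetry.sense(),[.6213,.0306,.0713],93.3))
E
```

```text
t: 14.35
ee_pos: [0.547, -0.1587, 0.1962]
eef_rot: [180.0, 0.0, 93.1]
force: [-0.3, -0.8, -0.5]
width: 0.175
grasp_force: 40.9
t: 14.85
ee_pos: [0.623, 0.0324, 0.1962]
eef_rot: [179.9, -0.0, 93.2]
force: [0.6, -0.9, -1.4]
width: 0.174
grasp_force: 40.9
t: 15.35
ee_pos: [0.622, 0.0293, 0.1108]
eef_rot: [-179.9, -0.0, 93.2]
force: [0.4, 0.3, -0.7]
width: 0.175
grasp_force: 40.8
(array([ 0.03, -0.01,  0.79]), array([-0.01, -0.  , -0.03]))
```

```bash
python3 -m creep '[[-1,[0.03,0,0.2],[0,0,0]],[-1,[0,0,0.1],[0,0,0]],[-1,[0,0,0.1],[0,0,0]],[-1,[0,0,0],[0,0,0]]]'
python3 -m creep '[[-1,[0,0,0.06],[0,0,0]],[-1,[0,0,0.06],[0,0,0]],[-1,[0,0,0],[0,0,0]]]'
```

```text
t: 15.75
ee_pos: [0.6217, 0.0307, 0.0902]
eef_rot: [-179.9, -0.0, 93.2]
force: [0.0, 1.0, -1.5]
width: 0.172
grasp_force: 40.8
t: 16.05
ee_pos: [0.6219, 0.0307, 0.0843]
eef_rot: [-180.0, -0.0, 93.2]
force: [0.2, -0.6, -1.8]
width: 0.177
grasp_force: 40.8
```

```bash
python3 -m creep '[[-1,[0,0,0.06],[0,0,0]],[-1,[0,0,0],[0,0,0]]]'
python3 -m creep '[[-1,[0,0,0.05],[0,0,0]],[-1,[0,0,0],[0,0,0]]]'
```

```text
t: 16.25
ee_pos: [0.6221, 0.0307, 0.0815]
eef_rot: [-180.0, 0.0, 93.2]
force: [-0.1, -0.1, -1.1]
width: 0.174
grasp_force: 40.9
t: 16.45
ee_pos: [0.6226, 0.0302, 0.0795]
eef_rot: [180.0, 0.1, 93.2]
force: [0.4, -1.1, 1.1]
width: 0.175
grasp_force: 41.1
```

```bash
python3 -m creep '[[-1,[0,0,0.04],[0,0,0]],[-1,[0,0,0],[0,0,0]]]'
python3 -m creep '[[-0.2,[0,0,0],[0,0,0]],[-0.2,[0,0,0],[0,0,0]],[-0.2,[0,0,0],[0,0,0]],[-0.2,[0,0,-0.5],[0,0,0]],[-0.2,[0,0,-0.9],[0,0,0]]]'
python3 -m creep '[[-1,[-0.5,0,-0.9],[0,0,0]],[-1,[-0.5,0,-0.7],[0,0,0]],[-1,[0,0,0],[0,0,0]]]'
python3 - <<'E'
from h import *
s=telemetry.sense()
im=viewer.snapshot("wrist");cv2.imwrite("pics/w5.png",im[:,:,::-1])
np.save("w5.npy",np.r_[s["ee_pos"],s["eef_rot"]])
print(s['t'],s['ee_pos'],s['eef_rot'],s['width'])
E
```

```text
t: 16.65
ee_pos: [0.623, 0.0304, 0.0784]
eef_rot: [179.9, 0.0, 93.2]
force: [-0.2, -0.7, 3.2]
width: 0.171
grasp_force: 41.5
t: 17.15
ee_pos: [0.618, 0.0312, 0.1427]
eef_rot: [-179.4, -0.1, 93.2]
force: [-0.0, 0.1, 0.5]
width: 0.403
grasp_force: 0.0
t: 17.45
ee_pos: [0.6294, -0.0215, 0.2338]
eef_rot: [179.2, 0.2, 93.1]
force: [-0.1, 0.6, 0.5]
width: -0.001
grasp_force: 0.0
17.45 [ 0.62944257 -0.02146863  0.23381558] [179.23280387   0.21990929  93.06970568] -0.0013398010761639717
```

View pics/w5.png

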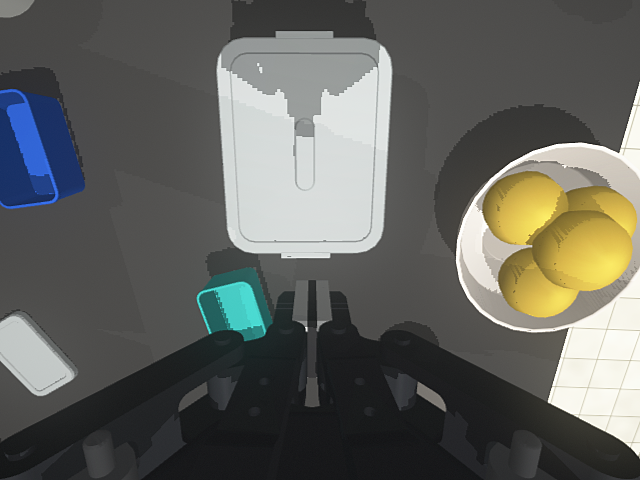

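The lid lies centred on the tub: its outline spans (218,38) to (392,253), with the grip at (305,155). Now I'll press the near end at about (.627,-.049).

Run:
```python
from h import *
v=np.load("w5.npy");c=cam("wrist",{"ee_pos":v[:3],"eef_rot":v[3:]})
print(rect(back(c,[(218,70),(391,70),(383,225),(228,225),(304,38),(306,253)],.072)))
print(delta(telemetry.sense(),[.6268,-.0492,.085],93.2))
```

```text
[ 6.230000e-01  3.040000e-02  1.727556e+02  1.355564e+02 -8.658960e+01]
(array([-0.58, -0.07,  2.91]), array([ 0.08,  0.01, -0.02]))
```

```bash
python3 -m creep '[[-1,[-0.58,0,0.4],[0,0,0]],[-1,[0,0,0.8],[0,0,0]],[-1,[0,0,0.8],[0,0,0]],[-1,[0,0,0.7],[0,0,0]],[-1,[0,0,0],[0,0,0]]]'
python3 -m creep '[[-1,[0,0,0.1],[0,0,0]],[-1,[0,0,0],[0,0,0]]]'
```

```text
t: 18.0
ee_pos: [0.6191, -0.0454, 0.0819]
eef_rot: [-179.0, -0.3, 93.2]
force: [-0.9, 0.5, -0.5]
width: -0.001
grasp_force: 0.0
t: 18.2
ee_pos: [0.6274, -0.0471, 0.0869]
eef_rot: [179.9, 0.0, 93.2]
force: [0.0, -0.0, 0.2]
width: 0.004
grasp_force: 0.0
```

```bash
python3 -m creep '[[-1,[-0.03,0,0.1],[0,0,0]],[-1,[0,0,0.1],[0,0,0]],[-1,[0,0,0],[0,0,0]]]'
python3 -m creep '[[-1,[0,0,0.06],[0,0,0]],[-1,[0,0,0],[0,0,0]]]'
python3 -m creep '[[-1,[0,0,0.06],[0,0,0]],[-1,[0,0,0],[0,0,0]]]'
```

```text
t: 18.5
ee_pos: [0.6267, -0.0489, 0.0762]
eef_rot: [180.0, 0.0, 93.2]
force: [-0.2, -0.1, -0.4]
width: 0.001
grasp_force: 0.0
t: 18.7
ee_pos: [0.6274, -0.0493, 0.0739]
eef_rot: [179.9, 0.0, 93.2]
force: [-0.1, -0.1, 1.6]
width: 0.001
grasp_force: 1.2
t: 18.9
ee_pos: [0.6279, -0.0498, 0.0714]
eef_rot: [179.8, 0.1, 93.2]
force: [-0.6, -1.7, 5.0]
width: 0.002
grasp_force: 2.1
```

```bash
python3 -m creep '[[-1,[0,0,0.06],[0,0,0]],[-1,[0,0,0],[0,0,0]]]'
python3 -m creep '[[-1,[0,0,0.06],[0,0,0]],[-1,[0,0,0],[0,0,0]]]'
```

```text
t: 19.1
ee_pos: [0.6275, -0.0493, 0.0675]
eef_rot: [179.9, 0.0, 93.2]
force: [1.7, -0.7, 2.9]
width: -0.0
grasp_force: 1.4
t: 19.3
ee_pos: [0.6277, -0.0493, 0.0672]
eef_rot: [180.0, 0.0, 93.2]
force: [-5.3, -1.1, 15.8]
width: -0.004
grasp_force: 7.7
```

The near end snapped: the force dropped at z=.0675 and then rose firmly. Now the far end.

```bash
python3 -m creep '[[-1,[0,0,-0.5],[0,0,0]],[-1,[0,0,-0.8],[0,0,0]],[-1,[0.8,0,0],[0,0,0]],[-1,[0.8,0,0],[0,0,0]],[-1,[0.8,0,0],[0,0,0]]]'
python3 -m creep '[[-1,[0.8,0,0],[0,0,0]],[-1,[0,0,0.5],[0,0,0]],[-1,[0,0,0.3],[0,0,0]],[-1,[0,0,0],[0,0,0]]]'
```

```text
t: 19.8
ee_pos: [0.6191, 0.0722, 0.1285]
eef_rot: [-179.9, -0.1, 93.1]
force: [0.1, 0.9, 0.2]
width: -0.003
grasp_force: 0.0
t: 20.2
ee_pos: [0.6139, 0.1106, 0.0845]
eef_rot: [-179.5, 0.0, 93.2]
force: [0.6, 0.2, -1.3]
width: 0.004
grasp_force: 0.0
```

```bash
python3 -m creep '[[-1,[0,0.02,0.14],[0,0,0]],[-1,[0,0,0],[0,0,0]]]'
python3 -m creep '[[-1,[0,0,0.08],[0,0,0]],[-1,[0,0,0],[0,0,0]]]'
python3 -m creep '[[-1,[0,0,0.06],[0,0,0]],[-1,[0,0,0],[0,0,0]]]'
python3 -m creep '[[-1,[0,0,0.06],[0,0,0]],[-1,[0,0,0],[0,0,0]]]'
```

```text
t: 20.4
ee_pos: [0.6186, 0.11, 0.0814]
eef_rot: [-179.9, -0.0, 93.1]
force: [-1.2, 0.1, -0.2]
width: 0.002
grasp_force: 0.0
t: 20.6
ee_pos: [0.6189, 0.1104, 0.0781]
eef_rot: [180.0, -0.0, 93.2]
force: [-0.0, -0.4, -0.6]
width: 0.0
grasp_force: 0.0
t: 20.8
ee_pos: [0.6193, 0.1108, 0.0753]
eef_rot: [179.9, -0.0, 93.2]
force: [0.1, 0.4, -0.2]
width: -0.001
grasp_force: 0.1
t: 21.0
ee_pos: [0.6197, 0.1113, 0.0732]
eef_rot: [179.9, -0.0, 93.2]
force: [0.2, 0.4, 3.6]
width: -0.0
grasp_force: 1.9
```

```bash
python3 -m creep '[[-1,[0,0,0.06],[0,0,0]],[-1,[0,0,0],[0,0,0]]]'
python3 -m creep '[[-1,[0,0,0.06],[0,0,0]],[-1,[0,0,0],[0,0,0]]]'
python3 -m creep '[[-1,[0,0,0.06],[0,0,0]],[-1,[0,0,0],[0,0,0]]]'
```

```text
t: 21.2
ee_pos: [0.6196, 0.1115, 0.0699]
eef_rot: [179.9, -0.0, 93.2]
force: [0.2, 1.0, 1.6]
width: 0.001
grasp_force: 0.7
t: 21.4
ee_pos: [0.6193, 0.111, 0.0671]
eef_rot: [179.9, 0.0, 93.2]
force: [-1.1, 1.0, 6.2]
width: 0.001
grasp_force: 3.3
t: 21.6
ee_pos: [0.6194, 0.1111, 0.0669]
eef_rot: [-180.0, 0.0, 93.2]
force: [-8.1, 0.4, 19.4]
width: 0.003
grasp_force: 9.5
```

The far end is home at z=.067. I'll re-touch the near end to check that it stayed down.

```bash
python3 -m creep '[[-1,[0,0,-0.5],[0,0,0]],[-1,[0,0,-0.8],[0,0,0]],[-1,[-0.8,0,0],[0,0,0]],[-1,[-0.8,0,0],[0,0,0]],[-1,[-0.8,0,0],[0,0,0]]]'
python3 -m creep '[[-1,[-0.8,0,0],[0,0,0]],[-1,[0,0,0.5],[0,0,0]],[-1,[0,0,0.4],[0,0,0]],[-1,[0,0,0.1],[0,0,0]],[-1,[0,0,0],[0,0,0]]]'
python3 -m creep '[[-1,[0,0,0.08],[0,0,0]],[-1,[0,0,0],[0,0,0]]]'
python3 -m creep '[[-1,[0,0,0.08],[0,0,0]],[-1,[0,0,0],[0,0,0]]]'
python3 -m creep '[[-1,[0,0,0.06],[0,0,0]],[-1,[0,0,0],[0,0,0]]]'
```

```text
t: 22.1
ee_pos: [0.6249, -0.01, 0.1276]
eef_rot: [-180.0, 0.0, 93.3]
force: [0.3, -0.4, 0.1]
width: -0.003
grasp_force: 0.0
t: 22.6
ee_pos: [0.6259, -0.0487, 0.076]
eef_rot: [-179.8, -0.0, 93.2]
force: [0.4, 0.0, -0.1]
width: 0.004
grasp_force: 0.0
t: 22.8
ee_pos: [0.6282, -0.0486, 0.0746]
eef_rot: [179.9, 0.0, 93.2]
force: [-0.3, -0.2, -0.7]
width: -0.002
grasp_force: 0.0
t: 23.0
ee_pos: [0.6277, -0.0486, 0.0701]
eef_rot: [180.0, 0.0, 93.2]
force: [-0.1, 0.2, -0.1]
width: 0.0
grasp_force: 0.0
t: 23.2
ee_pos: [0.628, -0.0488, 0.0672]
eef_rot: [180.0, 0.0, 93.2]
force: [-0.1, 0.5, 0.8]
width: 0.004
grasp_force: 0.0
```

Both ends are home. Now I'll grasp the lid grip.

```bash
python3 -m creep '[[-1,[0,0,-0.5],[0,0,0]],[-1,[0,0,-0.7],[0,0,0]],[0,[0.8,0,0],[0,0,0]],[0,[0.8,0,0],[0,0,0]],[0,[0,0,0],[0,0,0]]]' 80
python3 - <<'E'
from h import *
print(delta(telemetry.sense(),[.6228,.0306,.0718],93.2))
E
```

```text
t: 23.7
ee_pos: [0.6227, 0.0352, 0.1274]
eef_rot: [180.0, -0.1, 93.4]
force: [0.8, 1.0, -1.2]
width: 0.497
grasp_force: 0.0
(array([-0.1 , -0.  ,  1.11]), array([ 0.  , -0.02,  0.04]))
```

```bash
python3 -m creep '[[0,[0,0,0.5],[0,0,0]],[0,[0,0,0.4],[0,0,0]],[0,[0,0,0.1],[0,0,0]],[0,[0,0,0],[0,0,0]],[0,[0,0,0],[0,0,0]]]'
python3 - <<'E'
from h import *
print(delta(telemetry.sense(),[.6228,.0306,.0718],93.2))
E
```

```text
t: 24.2
ee_pos: [0.6239, 0.0306, 0.0778]
eef_rot: [179.9, 0.0, 93.2]
force: [0.1, -0.1, -0.8]
width: 0.499
grasp_force: 0.0
(array([ 0.  , -0.02,  0.12]), array([ 0.01,  0.  , -0.  ]))
```

```bash
python3 -m creep '[[0,[0,-0.02,0.1],[0,0,0]],[0,[0,0,0],[0,0,0]],[-1,[0,0,0],[0,0,0]],[-1,[0,0,0],[0,0,0]],[-1,[0,0,0],[0,0,0]]]' 80
python3 -m creep '[[-1,[0,0,0],[0,0,0]],[-1,[0,0,0],[0,0,0]],[-1,[0,0,-0.1],[0,0,0]],[-1,[0,0,-0.2],[0,0,0]],[-1,[0,0,-0.2],[0,0,0]]]' 80
python3 -m creep '[[-1,[0,0,-0.3],[0,0,0]],[-1,[0,0,-0.4],[0,0,0]],[-1,[0,0,-0.4],[0,0,0]],[-1,[0,0,-0.4],[0,0,0]],[-1,[0,0,-0.4],[0,0,0]]]'
python3 -m creep '[[-1,[0,0,-0.4],[0,0,0]],[-1,[0,0,-0.3],[0,0,0]],[-1,[0,0,-0.1],[0,0,0]],[-1,[0,0,0],[0,0,0]],[-1,[0,0,0],[0,0,0]]]'
python3 - <<'E'
from h import *
print(delta(telemetry.sense(),[.478,.335,.18],93.2))
E
```

```text
t: 24.7
ee_pos: [0.6227, 0.0309, 0.0727]
eef_rot: [179.9, 0.0, 93.2]
force: [-1.0, -0.2, 1.9]
width: 0.159
grasp_force: 80.3
t: 25.2
ee_pos: [0.6212, 0.0311, 0.0965]
eef_rot: [-179.9, -0.0, 93.2]
force: [0.0, -0.3, -2.1]
width: 0.158
grasp_force: 79.5
t: 25.7
ee_pos: [0.6223, 0.031, 0.1941]
eef_rot: [179.9, 0.0, 93.2]
force: [-0.6, -0.1, -2.8]
width: 0.162
grasp_force: 79.5
t: 26.2
ee_pos: [0.6215, 0.031, 0.231]
eef_rot: [-179.9, -0.0, 93.2]
force: [0.8, 0.1, -2.8]
width: 0.161
grasp_force: 79.6
(array([ 6.23, -2.52,  1.03]), array([-0.02, -0.  ,  0.  ]))
```

```bash
python3 -m creep '[[-1,[0.2,-0.08,0],[0,0,0]],[-1,[0.4,-0.16,0],[0,0,0]],[-1,[0.5,-0.2,0],[0,0,0]],[-1,[0.5,-0.2,0],[0,0,0]],[-1,[0.5,-0.2,0],[0,0,0]]]'
python3 -m creep '[[-1,[0.5,-0.2,0],[0,0,0]],[-1,[0.5,-0.2,0],[0,0,0]],[-1,[0.5,-0.2,0],[0,0,0]],[-1,[0.5,-0.2,0],[0,0,0]],[-1,[0.5,-0.2,0],[0,0,0]]]'
python3 -m creep '[[-1,[0.5,-0.2,0],[0,0,0]],[-1,[0.5,-0.2,0],[0,0,0]],[-1,[0.4,-0.16,0],[0,0,0]],[-1,[0.2,-0.08,0],[0,0,0]],[-1,[0,0,0],[0,0,0]]]'
python3 -m creep '[[-1,[0,0,0.3],[0,0,0]],[-1,[0,0,0.3],[0,0,0]],[-1,[0,0,0.3],[0,0,0]],[-1,[0,0,0],[0,0,0]],[-1,[0,0,0],[0,0,0]]]'
python3 - <<'E'
from h import *
im=viewer.snapshot("scene");cv2.imwrite("pics/s2.png",im[:,:,::-1])
s=telemetry.sense();print(delta(s,[.478,.335,.1627],93.2))
E
```

```text
t: 26.7
ee_pos: [0.5727, 0.1348, 0.2305]
eef_rot: [-179.8, -0.0, 93.2]
force: [1.1, 0.3, -2.6]
width: 0.162
grasp_force: 79.5
t: 27.2
ee_pos: [0.5156, 0.2568, 0.2306]
eef_rot: [-179.9, 0.0, 93.2]
force: [0.3, -0.8, -2.3]
width: 0.159
grasp_force: 79.5
t: 27.7
ee_pos: [0.4796, 0.3346, 0.231]
eef_rot: [-179.9, 0.0, 93.3]
force: [0.3, -0.9, -2.3]
width: 0.16
grasp_force: 79.6
t: 28.2
ee_pos: [0.4806, 0.3327, 0.1855]
eef_rot: [-179.9, 0.1, 93.2]
force: [0.5, -0.3, -3.7]
width: 0.16
grasp_force: 79.6
(array([ 0.04, -0.06,  0.48]), array([-0.  ,  0.  , -0.01]))
```

View pics/s2.png

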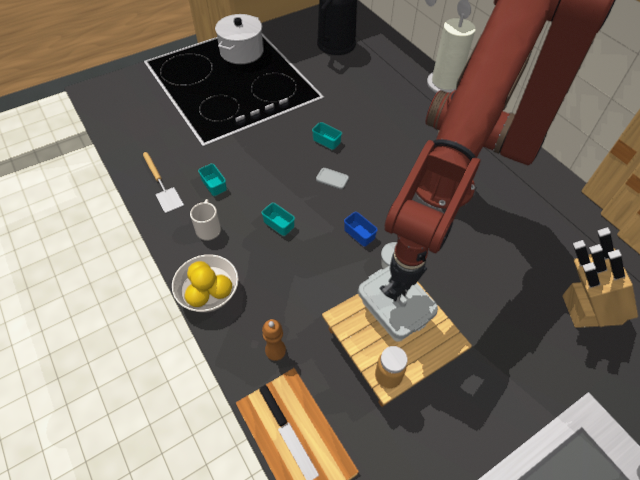

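The closed set hangs above the shelf at about (398,303), clear of the jar at (393,365). I'll lower it slowly.

```bash
python3 -m creep '[[-1,[0,-0.04,0.12],[0,0,0]],[-1,[0,0,0.12],[0,0,0]],[-1,[0,0,0.08],[0,0,0]],[-1,[0,0,0],[0,0,0]]]'
python3 -m creep '[[-1,[0,0,0.06],[0,0,0]],[-1,[0,0,0],[0,0,0]]]'
python3 -m creep '[[-1,[0,0,0.04],[0,0,0]],[-1,[0,0,0],[0,0,0]]]'
```

```text
t: 28.65
ee_pos: [0.4784, 0.3331, 0.17]
eef_rot: [-179.9, 0.0, 93.2]
force: [-0.1, 0.1, -3.1]
width: 0.163
grasp_force: 79.5
t: 28.85
ee_pos: [0.4789, 0.3334, 0.1677]
eef_rot: [-180.0, 0.0, 93.2]
force: [-0.2, 0.1, -3.1]
width: 0.158
grasp_force: 79.5
t: 29.05
ee_pos: [0.479, 0.3334, 0.1658]
eef_rot: [-180.0, 0.0, 93.2]
force: [-0.3, -0.4, -3.2]
width: 0.157
grasp_force: 79.5
```

```bash
python3 -m creep '[[-1,[0,0,0.04],[0,0,0]],[-1,[0,0,0],[0,0,0]]]'
python3 -m creep '[[-1,[0,0,0.03],[0,0,0]],[-1,[0,0,0],[0,0,0]]]'
```

```text
t: 29.25
ee_pos: [0.4789, 0.3333, 0.1637]
eef_rot: [-180.0, 0.0, 93.2]
force: [-0.3, 0.2, -3.3]
width: 0.161
grasp_force: 79.5
t: 29.45
ee_pos: [0.4792, 0.3335, 0.1627]
eef_rot: [180.0, -0.0, 93.2]
force: [0.3, 0.2, -3.1]
width: 0.157
grasp_force: 79.6
```

```bash
python3 -m creep '[[-1,[0,0,0.02],[0,0,0]],[-1,[0,0,0],[0,0,0]]]'
python3 -m creep '[[-1,[0,0,0.02],[0,0,0]],[-1,[0,0,0],[0,0,0]]]'
```

```text
t: 29.65
ee_pos: [0.4792, 0.3336, 0.1627]
eef_rot: [180.0, -0.0, 93.2]
force: [-3.6, -1.7, 4.1]
width: 0.162
grasp_force: 80.5
t: 29.85
ee_pos: [0.4792, 0.3336, 0.1627]
eef_rot: [180.0, -0.0, 93.2]
force: [-2.7, -2.0, 8.3]
width: 0.157
grasp_force: 81.0
```

It's on the deck. Release and retreat upwards.

```bash
python3 -m creep '[[-0.1,[0,0,0],[0,0,0]],[-0.1,[0,0,0],[0,0,0]],[-0.1,[0,0,0],[0,0,0]],[-0.1,[0,0,-0.3],[0,0,0]],[-0.1,[0,0,-0.8],[0,0,0]]]' 20
python3 -m creep '[[-0.1,[0,0,-0.9],[0,0,0]],[-0.1,[-0.7,0,-0.2],[0,0,0]],[-0.1,[-0.7,0,0],[0,0,0]],[-0.1,[0,0,0],[0,0,0]],[-0.1,[0,0,0],[0,0,0]]]'
python3 - <<'E'
from h import *
s=telemetry.sense();w=viewer.snapshot("wrist")
c=cam("wrist",s)
cv2.imwrite("pics/w6.png",w[:,:,::-1]);print(s['t'],s['ee_pos'])
E
```

```text
t: 30.35
ee_pos: [0.4761, 0.3318, 0.2117]
eef_rot: [-179.5, 0.2, 93.2]
force: [0.4, -0.1, 0.1]
width: 0.453
grasp_force: 0.0
t: 30.85
ee_pos: [0.4833, 0.2632, 0.2715]
eef_rot: [179.9, -0.1, 93.1]
force: [0.2, -0.6, -0.1]
width: 0.451
grasp_force: 0.0
30.85 [0.48332587 0.26323602 0.27150102]
```

View pics/w6.png

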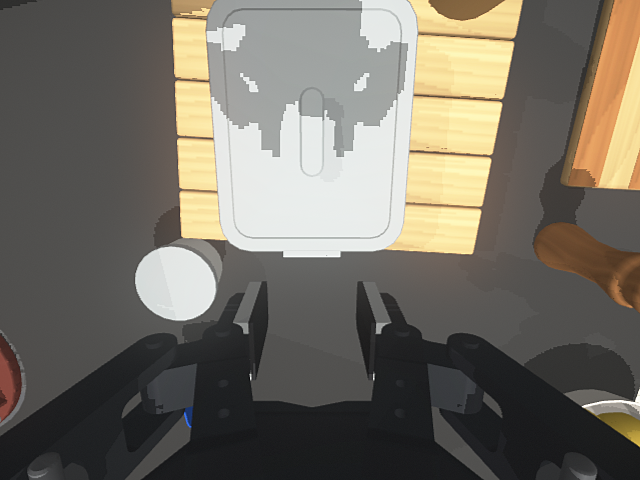

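The set stands flat on the deck. The lid spans (206,0) to (415,252) with its grip at (312,132), and the gripper is clear of everything.

```bash
python3 -c "
from workcell import close_job
print(close_job())"
```

```text
the job is handed in; nothing more can be done
None
```

The closed set (small tub inside the big tub, lid snapped at both ends) stands upright on the shelf, set down gently with the arm clear, and the job was handed in at about 31 s; no verdict came back.

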